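# Turn the rolled tube and hold the loupe in focus over its band

### The job

The green paper tube lies in the inspection stand with the wrong end towards the steel end stop: turn it end for end and lay it back in the cradle with its pale-banded end butted against the stop, and let go of it. Then pick up the loupe by its handle and hold it level and still in the air, lens centred over the pale band and at the height of the red collar on the stand's post, without pressing the loupe on the tube or the stand. Leave the collar and the other things on the table where they are, and finish while still holding the loupe there.

Things in the scene. Friction and masses are not known exactly. Their poses are not given: they have to be found in the camera images.
- stand: Fixed inspection stand. Origin on the table under the cradle's middle; x along the cradle to the end stop, z up. Base 260 x 70 mm (x -120 to +140), 8 mm thick. Two grey V supports at x = -48 and +48 mm, each 20 mm long, 37 mm wide, tops 44 mm above the table; a tube lying in them has its axis along x, 45 mm above the table. The 76 mm between them is free for fingers.
- stand_stop (a point): Point on the face of the steel end stop, at the height of a seated tube's axis: stand x = +80 mm, 45 mm above the table. The stop is a plate 50 mm wide and 8 mm thick (x = 80 to 88), its top 65 mm above the table.
- focus_mark (a point): Centre of the red collar (22 mm diameter, 8 mm tall): the focal height for the lens's mid-plane, set from 105 to 140 mm above the table. It sits on a steel post, 10 mm thick, at stand x = +127, y = 0, top 170 mm above the table, and slides if pushed with over 8 N; leave it.
- tube: Dark green stiff rolled-paper tube, rigid, 26 mm in diameter, 150 mm long, 40 to 85 g. Origin in its middle on its axis; x along the axis to the banded end. It starts in the cradle with the banded end away from the stop. Can be pinched at its middle from above, between the supports.
- tube_band (a point): Middle of the pale cream band (12 mm wide, all around), on the tube's axis, 15 mm from the banded end (tube x = +60 mm).
- tube_end (a point): Centre of the end face at the banded end (tube x = +75 mm).
- loupe: Hand loupe lying flat: round lens in a black frame 64 mm in outer diameter (z = 0 to 14 mm), straight dark wood handle 16 mm wide (y), 18 mm tall (z = 0 to 18), from x = -43 to -133 mm. Origin under the lens centre at the level of the handle's underside; z is the lens axis (up when lying), the handle points to -x. 55 to 110 g.
- loupe_lens (a point): Centre of the lens, on its mid-plane, 7 mm above the loupe's underside.
- loupe_grip (a point): Good place to pinch the handle, near the balance point: 70 mm from the lens centre towards the handle's end, at mid height of the handle.
- paste_jar: Bystander: jar of paste, white cap, 52 mm diameter, 65 mm tall, loose; origin under its centre. It and the loupe may have swapped places.
- red_pen: Bystander: red marker pen, 137 mm long, 14 mm thick, lying along its x; origin under its middle.
- tape_roll: Bystander: roll of tan tape lying flat, 90 mm diameter, 24 mm tall; origin under its centre.
- paper_weight: Bystander: brass weight, 56 mm diameter, 35 mm tall; origin under its centre.
- wood_stamp: Bystander: turned dark wood hand stamp standing on its face, 36 mm diameter, 60 mm tall; origin under its centre.
There are look-alikes about, which are no part of the job. Leave any orange or purple look-alike of the tube alone.

How it is judged (in metres and radians):
On the way:
1. the tube lies in the cradle turned end for end, its banded end at the stop, let go of (distance between tube_end and stand_stop below 0.006 m and angle between the x axis of tube and the x axis of stand, either way round below 0.08 rad and contact force between the fingers and tube below 0.1 N), for 0.3 s.
At the end, for the whole second after the job is handed in: Tube untouched in the cradle, banded end within 6 mm of the stop, in line (0.08 rad). Loupe gripped in the air, touching nothing else, still: lens within 12 mm of the band in plan, within 8 mm of the collar in height, tilt under 0.14 rad. Collar moved under 6 mm, bystanders under 30 mm (all of step 1 and contact force between each of the arm, loupe and tube below 0.1 N and horizontal distance between loupe_lens and tube_band below 0.012 m and z of loupe_lens in the frame of focus_mark between -0.008 and 0.008 m and angle between loupe's own z axis and vertical below 0.14 rad and linear speed of each of loupe, tube below 0.02 m/s and angular speed of loupe below 0.15 rad/s and contact force between the fingers and loupe above 1 N and contact force between loupe and stand below 0.1 N and contact force between loupe and paste_jar below 0.1 N and contact force between loupe and red_pen below 0.1 N and contact force between loupe and tape_roll below 0.1 N and contact force between loupe and paper_weight below 0.1 N and contact force between loupe and wood_stamp below 0.1 N and distance of each of paste_jar, red_pen, tape_roll, paper_weight, wood_stamp from where it was at the start of the episode below 0.03 m and distance of focus_mark from where it was at the start of the episode below 0.006 m); the arm keeps its last pose, push and grip.
It fails at once if the loupe is pressed on the tube (over 3 N) (contact force between loupe and tube above 3 N).
It fails at once if the loupe is pressed on the stand (over 5 N) (contact force between loupe and stand above 5 N).
It fails at once if the focus collar is shifted by more than 6 mm (distance of focus_mark from where it was at the start of the episode above 0.006 m).
It fails at once if a bystander is moved by more than 30 mm (distance of any of paste_jar, red_pen, tape_roll, paper_weight, wood_stamp from where it was at the start of the episode above 0.03 m).
It also fails if it takes over 61 s, if anything falls off the work surface, if the arm or the gripper's body presses on something with over 40 N, if the wrist force passes 120 N, or if a joint passes its speed limit or range.

### The arm

A 6-joint arm with a two-finger parallel gripper is mounted at the origin on the work surface. World frame = base frame: x ahead of the robot, y to its left, z up, the work surface at z = 0. Lengths are in mm, angles in rad, forces in N, time in s.
With the tool pointing down it reaches from about 350 to 1000 mm from the base axis. Payload 7.1 kg.
Tool frame: the origin (TCP) lies between the finger pads; the fingertips stand 25 mm ahead of it and the grasp point (between the pads) lies 6 mm ahead of it (bot.tip_extent is the distance from the TCP to the fingertips, in mm); z points along the fingers, y is the line along which they close (so a half turn about z gives the same grasp; the last joint's range is limited). The gripper opens to 85 mm and grips with 20 to 120 N. Pads are 22 mm wide; open, the fingers measure 114 mm over their backs; the gripper's body (76 mm by 85 mm) begins 54 mm behind the grasp point. The pads swing forward as they close: fully open they stand 13 mm farther back than shut.
Start: joints at [1.089, 0.423, 1.63, -0, 1.089, -0.019], TCP at [279.002, 559.252, 256.319] pointing down, gripper open.
Joint ranges: [-3, 3], [-0.9, 2.11], [0.09, 2.58], [-1.31, 4.45], [0.11, 2.69], [-2.54, 2.54]. Speed limits (rad/s): [2.39, 2.39, 3.01, 3.14, 3.14, 3.14].

### API

Orientations are given as a 3x3 rotation matrix whose columns are the frame's x, y, z axes.
In Python, from plant import bot gives the robot as it stands. The module is installed in compiled form; this text tells all that it offers.
- The arm moves only by the tool play_rows, never from a script. Its argument "deltas" is a list of rows, each an object of numbers: "grip": the finger opening in m, from 0 to 0.0854; "tx", "ty", "tz": the shift along the tool's x, y, z in m; "rx", "ry", "rz": the turn, a rotation vector about the tool's x, y, z in rad. A call has 1 to 8 rows; each row is the pose to reach, as a shift and turn from the pose commanded when the call began, along the tool's axes at that moment; what a row does not reach only later rows make up. A row lasts 1/8 s, in which the tool goes at most 62.5 mm and 10.7 degrees, less where a joint would pass 70% of its speed; a pose out of reach is approached as far as the arm can. A call with a gripper value outside its range is refused whole. The fingers move at their own pace and stop on an object; the grip force is fixed at half the most. Time passes only in rows, so rows that repeat a pose let the fingers close. It gives the time, the measured TCP pose, the force, the opening and the grip force at its end, in the units of the state.
- bot.read_state(): the state, without advancing time (a new reading comes with each control period).
- bot.get_image(name): name is "scene" or "top" or "wrist"; returns (picture, depth): 384x512x3 uint8, blue, green, red; 384x512 float32, mm along the optical axis (not along the pixel's ray), 0 where there is no reading.
- bot.camera_params(name): a dict with "mtx" (3x3 intrinsics, pixels), "dist_coeffs" ([k1, k2, p1, p2, k3] as OpenCV has them; the pictures are not rectified), "R" (3x3) and "t" (3): a world point X has camera coordinates R X + t. Camera axes: x right, y down, z forward; pixel columns grow to the right and rows downward; lengths in mm; the calibration is good to about 2 mm. A picture is of the moment at which its call begins: read the wrist's pose just before it. camera_params takes no time and is no camera call; for the wrist camera it gives the pose at the moment of the call.
- bot.job_done(): hands the job in; it is judged then, once.
The state is a dict: "t": time; "joints": joint angles; "qd": joint speeds; "joint_efforts": joint torques, N m; "tcp_pos": TCP position; "orientation": TCP orientation; "contact_force": force on the tool from outside, world axes, zero at the start; "moment": the same for the moment, N m; "opening": finger opening in mm; "gripper_force": force on a finger pad.
Only numpy, scipy, OpenCV 4.12 (cv2) and the standard library are available. Lean on these libraries where they do the work, as an engineer would, in place of code of your own. Each camera call takes 0.05 s, during which the arm holds its last target. There are 200 camera calls.

## Working session

There is one attempt and no reset: what is moved stays moved. The work goes in short steps, Python scripts to look and compute and a tool call to move; the robot and the scene stay as the last step left them, time stands still between calls to the robot, and variables do not carry over. Pictures are saved under pics/ and viewed, at most 10 in all, crops included, and the job is handed in when it is done.

Besides the shell and the picture viewer there is one more tool, called after ">>>" by a JSON object that holds its "method" and its "body". play_rows: Moves the arm, as the interface text tells. Its arguments: {"type":"object","properties":{"deltas":{"type":"array"}},"required":["deltas"]}

```bash
mkdir -p pics
cat > h.py <<'E'
import numpy as np, cv2
from plant import bot
def grab(n):
    p=bot.camera_params(n); im,d=bot.get_image(n)
    np.savez(f'{n}.npz',im=im,d=d,**{k:np.array(v) for k,v in p.items()}); return im
def load(n): return np.load(f'{n}.npz')
def ray(c,uv):
    x=cv2.undistortPoints(np.array([[uv]],float),c['mtx'],c['dist_coeffs'])[0,0]
    R=c['R']; t=c['t'].ravel(); o=-R.T@t; return o,R.T@np.array([x[0],x[1],1])
def atz(c,uv,z):
    o,d=ray(c,uv); return o+d*(z-o[2])/d[2]
def dep(c,uv):
    o,d=ray(c,uv); u,v=map(int,np.round(uv)); q=c['d'][v-1:v+2,u-1:u+2]; q=q[q>0]; return o+d*np.median(q)
def tri(c1,p1,c2,p2):
    o1,d1=ray(c1,p1);o2,d2=ray(c2,p2)
    s=np.linalg.lstsq(np.c_[d1,-d2],o2-o1,rcond=None)[0]
    a,b=o1+s[0]*d1,o2+s[1]*d2; return (a+b)/2,np.linalg.norm(a-b)
E
python3 - <<'E'
from h import *
np.set_printoptions(precision=3,suppress=True)
for n in ('scene','top'):
    im=grab(n); cv2.imwrite(f'pics/{n}.png',cv2.resize(im,(800,600),interpolation=cv2.INTER_CUBIC))
    c=load(n); print(n,-c['R'].T@c['t'].ravel(),c['mtx'][0,0])
print(bot.read_state())
E
```

```text
scene [1152.692  154.05   732.13 ] 353.4165968259275
top [ 400.154  -30.161 1005.867] 346.9331603602285
{'t': 0.1, 'joints': array([ 1.089,  0.424,  1.631, -0.   ,  1.089, -0.019]), 'qd': array([ 0.   , -0.002, -0.002, -0.   , -0.001, -0.001]), 'joint_efforts': array([  0.   , -55.843, -28.244,  -0.   ,   0.003,  -0.   ]), 'tcp_pos': array([278.794, 558.869, 255.607]), 'orientation': array([[-0.895,  0.446, -0.001],
       [ 0.446,  0.895, -0.001],
       [ 0.   , -0.001, -1.   ]]), 'contact_force': array([-0.524,  0.185, -0.787]), 'moment': array([ 0.041, -0.027, -0.039]), 'gripper_force': 0.0, 'opening': 85.30830493786206}
```

View pics/scene.png

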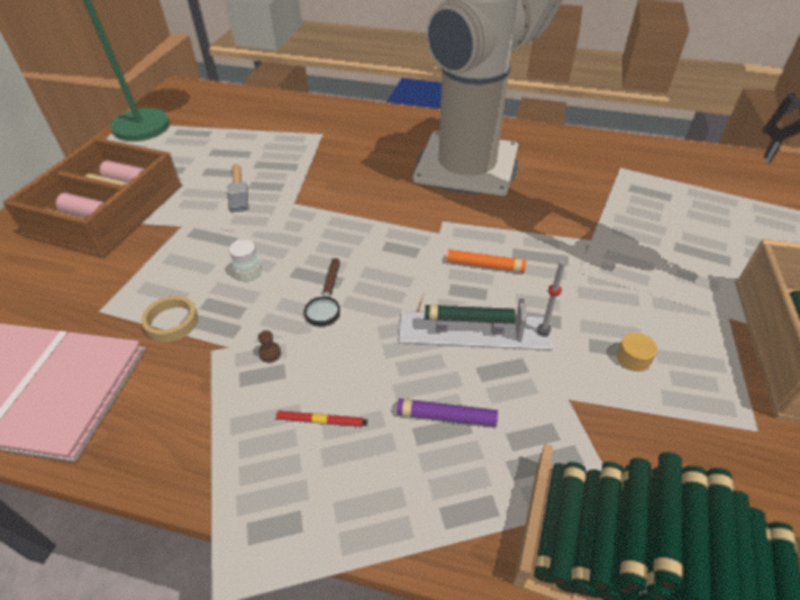

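View pics/top.png

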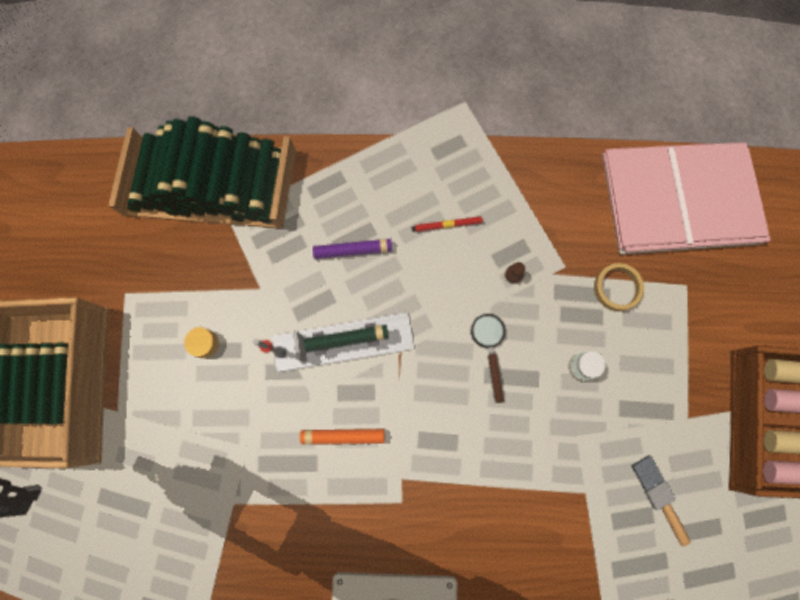

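Candidates for the tube, as seen in the top picture: green in the stand (340,338), orange (343,437), purple (352,248), and green ones in the crates (210,170) and (30,380). Only the one in the cradle fits: it is dark green and its band is away from the stop. The loupe is at (488,330), with its handle running to (499,400). I'll confirm both in enlarged crops.

Run:
```python
from h import *
a=load('top')['im'][190:265,160:270]; b=load('top')['im'][190:265,280:390]
s=load('scene')['im'][160:230,250:370]; l=load('scene')['im'][150:220,180:300]
f=lambda x:cv2.resize(x,(400,300) if x is a or x is b else (400,233),interpolation=cv2.INTER_CUBIC)
cv2.imwrite('pics/c1.png',np.vstack([np.hstack([f(a),f(b)]),np.hstack([f(s),f(l)])]))
```

```text
(no output)
```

View pics/c1.png

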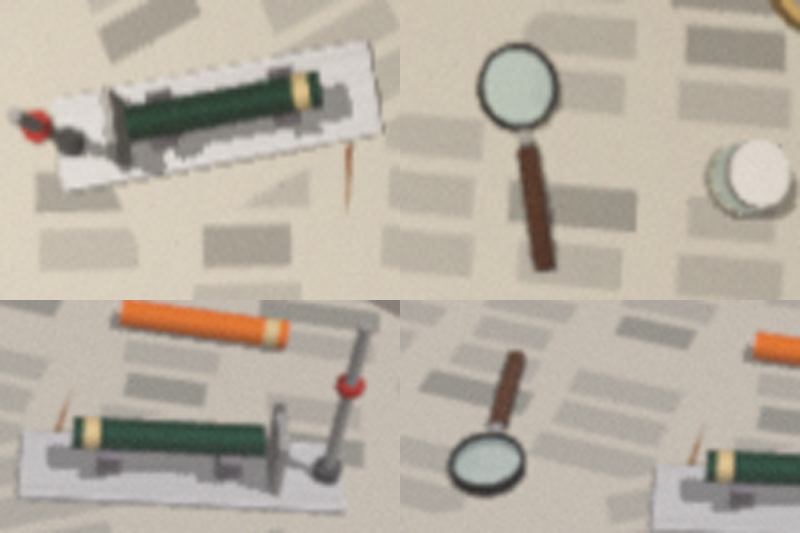

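The crop shows a dark green tube whose cream band (301,91) is on the side away from the steel plate (118,125). The collar is at (36,127). The loupe's lens is at (518,87) and its handle end at (543,270). These are the right things, so I'll triangulate them.

Run:
```python
from h import *
np.set_printoptions(precision=1,suppress=True)
T,S=load('top'),load('scene')
for n,a,b in [('bandend',(248.3,212),(272.5,199.6)),('band',(242.8,212.75),(277.3,199.6)),('other',(194.7,221),(330.4,202)),('collar',(169.9,221.75),(355,185.8)),('lens',(312.45,211.75),(205.8,198.9)),('hend',(319.3,257.5),(214.5,165.6)),('hstart',(314.9,225.5),(209.7,188.1))]:
    p,e=tri(T,a,S,b); print(n,p,round(e,1),atz(T,a,15),dep(T,a),dep(S,b))
c=bot.camera_params('wrist'); s=bot.read_state()
R,t=np.array(c['R']),np.array(c['t']).ravel(); O=s['orientation']
print('cam in tool',O.T@(-R.T@t-s['tcp_pos']),'\n',R@O,c['mtx'])
```

```text
bandend [534.7  23.6  42.5] 3.7 [539.   23.3  15. ] [537.6  22.8  25. ] [544.4  27.5  53.7]
band [532.4  37.5  43.9] 0.9 [536.5  39.1  15. ] [530.6  36.1  57.7] [542.6  39.9  55.2]
other [506.  173.1  44. ] 2.8 [509.4 177.8  15. ] [504.8 169.   56.7] [497.9 174.7  35.8]
collar [495.6 224.9 107.4] 0.7 [505.5 250.7  15. ] [494.7 222.  116.4] [503.1 224.4 114.7]
lens [ 544.7 -162.7    4.5] 0.2 [ 543.3 -161.4   15. ] [ 544.1 -162.2    9. ] [ 550.5 -159.6   11.4]
hend [ 413.9 -182.1   10.7] 2.3 [ 413.5 -180.3   15. ] [ 413.7 -182.3    1.9] [ 424.1 -178.6   20.6]
hstart [ 504.1 -167.7    6.3] 3.5 [ 503.7 -168.2   15. ] [ 503.6 -168.1   15.8] [ 508.5 -163.7   11.5]
cam in tool [  75.8   -0.1 -118.3] 
 [[ 0.   1.  -0. ]
 [-1.   0.  -0.3]
 [-0.3  0.   1. ]] [[308.4   0.  256.6]
 [  0.  308.4 191.8]
 [  0.    0.    1. ]]
```

Triangulated heights agree with the text: tube axis 44, loupe 5–10, collar about 107. The tube's middle is near (520,98) and stand x points along about 101°. J6 can't do a half turn here, so I'll turn the tube with a regrasp on the table. First I'll move above the stand for a close look.

>>> {"method": "play_rows", "body": {"deltas": [{"grip":0.06,"tx":-0.421,"ty":-0.305,"tz":0.01,"rz":0.92},{"grip":0.06,"tx":-0.421,"ty":-0.305,"tz":0.01,"rz":0.92},{"grip":0.06,"tx":-0.421,"ty":-0.305,"tz":0.01,"rz":0.92},{"grip":0.06,"tx":-0.421,"ty":-0.305,"tz":0.01,"rz":0.92},{"grip":0.06,"tx":-0.421,"ty":-0.305,"tz":0.01,"rz":0.92},{"grip":0.06,"tx":-0.421,"ty":-0.305,"tz":0.01,"rz":0.92},{"grip":0.06,"tx":-0.421,"ty":-0.305,"tz":0.01,"rz":0.92},{"grip":0.06,"tx":-0.421,"ty":-0.305,"tz":0.01,"rz":0.92}]}}

```text
invalid input at $.deltas[0]: expected keys grip, tx, ty, tz, rx, ry, rz
```

>>> {"method": "play_rows", "body": {"deltas": [{"grip":0.06,"tz":0.0},{"grip":0.06,"tz":0.0}]}}

```text
invalid input at $.deltas[0]: expected keys grip, tx, ty, tz, rx, ry, rz
```

>>> {"method": "play_rows", "body": {"deltas": [{"grip":0.06,"tx":-0.421,"ty":-0.305,"tz":0.01,"rx":0,"ry":0,"rz":0.92},{"grip":0.06,"tx":-0.421,"ty":-0.305,"tz":0.01,"rx":0,"ry":0,"rz":0.92},{"grip":0.06,"tx":-0.421,"ty":-0.305,"tz":0.01,"rx":0,"ry":0,"rz":0.92},{"grip":0.06,"tx":-0.421,"ty":-0.305,"tz":0.01,"rx":0,"ry":0,"rz":0.92},{"grip":0.06,"tx":-0.421,"ty":-0.305,"tz":0.01,"rx":0,"ry":0,"rz":0.92},{"grip":0.06,"tx":-0.421,"ty":-0.305,"tz":0.01,"rx":0,"ry":0,"rz":0.92},{"grip":0.06,"tx":-0.421,"ty":-0.305,"tz":0.01,"rx":0,"ry":0,"rz":0.92},{"grip":0.06,"tx":-0.421,"ty":-0.305,"tz":0.01,"rx":0,"ry":0,"rz":0.92}]}}

```text
t: 1.1
tcp_pos: [510.9, 114.1, 246.6]
orientation: [[-0.187, 0.982, -0.0], [0.982, 0.187, 0.0], [0.0, -0.0, -1.0]]
contact_force: [1.5, 0.5, -0.4]
opening: 60.1
gripper_force: 0.0
```

>>> {"method": "play_rows", "body": {"deltas": [{"grip":0.06,"tx":0,"ty":0,"tz":0.03,"rx":0,"ry":0,"rz":0},{"grip":0.06,"tx":0,"ty":0,"tz":0.03,"rx":0,"ry":0,"rz":0}]}}

```text
t: 1.35
tcp_pos: [508.8, 115.0, 214.8]
orientation: [[-0.185, 0.983, -0.005], [0.983, 0.185, -0.001], [-0.0, -0.005, -1.0]]
contact_force: [-0.6, -0.3, 0.3]
opening: 59.9
gripper_force: 0.0
```

Run:
```python
from h import *
np.set_printoptions(precision=3,suppress=True)
s=bot.read_state(); print(s['tcp_pos'],s['orientation'][:,0],s['qd'],s['joints'],bot.tip_extent)
im=grab('wrist'); cv2.imwrite('pics/w1.png',cv2.resize(im,(800,600),interpolation=cv2.INTER_CUBIC))
```

```text
[508.803 114.95  214.78 ] [-0.185  0.983 -0.   ] [ 0.033 -0.032 -0.028  0.001  0.025  0.003] [0.199 0.331 1.887 0.    0.929 0.013] 25.0
```

View pics/w1.png

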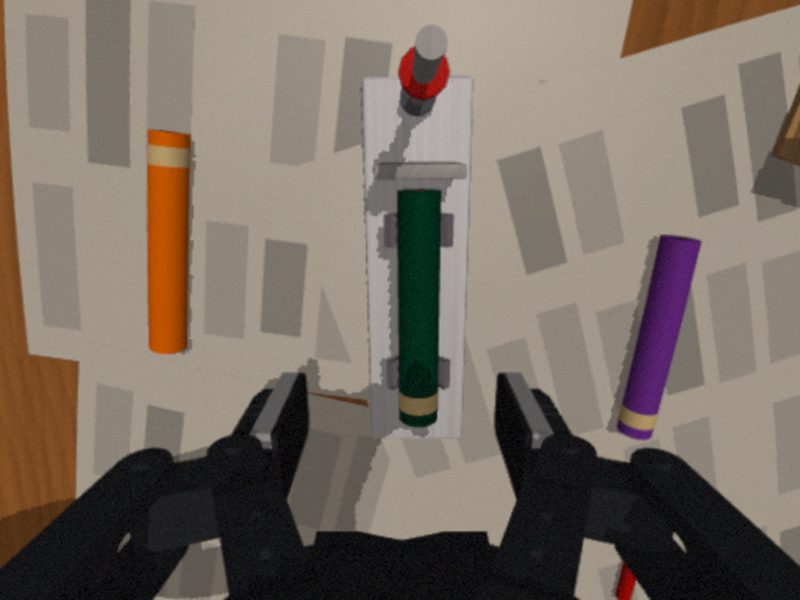

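The wrist view shows the tube's plain end at (419,190) and its banded end at (418,424). The stop's top runs along y≈162–178 and the collar is at (424,72). I'll measure with depth and rays.

```bash
cat >> h.py <<'E'
def cloud(c):
    d=c['d']; v,u=np.nonzero(d>0)
    x=cv2.undistortPoints(np.c_[u,v].astype(float)[:,None],c['mtx'],c['dist_coeffs'])[:,0]
    z=d[v,u]; P=(np.c_[x*z[:,None],z]-c['t'].ravel())@c['R']
    return u,v,P,c['im'][v,u].astype(int)
def tube(c,box,zr):
    u,v,P,col=cloud(c); b,g,r=col.T
    m=(u>box[0])&(u<box[1])&(v>box[2])&(v<box[3])&(P[:,2]>zr[0])&(P[:,2]<zr[1])
    gm=m&(g>r+12)&(g>b+2); bm=m&(r>140)&(r>b+20)&(g>b+10)
    return P[gm],P[bm],P[m]
E
python3 - <<'E'
from h import *
np.set_printoptions(precision=1,suppress=True)
c=load('wrist'); k=.64
print('cam',-c['R'].T@c['t'].ravel())
G,B,A=tube(c,(250,285,118,275),(38,75))
print(len(G),len(B),'zmax',np.percentile(G[:,2],[5,50,95]))
L=np.vstack([G,B])[:,:2]; vx,vy,x0,y0=cv2.fitLine(L.astype(np.float32),cv2.DIST_HUBER,0,.01,.01).ravel()
d=np.array([vx,vy]); d*=np.sign(vy); print('dir',np.degrees(np.arctan2(d[1],d[0])))
s=(L-[x0,y0])@d; lo,hi=np.percentile(s,[.5,99.5]); print('ends',[x0,y0]+lo*d,[x0,y0]+hi*d,hi-lo,'band',B.mean(0))
for n,p,z in [('end',(419,189),45),('end',(419,189),55),('bend',(418,425),45),('plateFrontTop',(420,178),65),('plateback',(420,162),65),('collar',(424,72),111),('base L top',(364,78),8),('base R top',(471,78),8),('base L bot',(371,438),8),('base R bot',(460,438),8)]:
    q=np.array(p)*k; print(n,z,atz(c,q,z),dep(c,q))
u,v,P,col=cloud(c)
m=(u>243)&(u<298)&(v>100)&(v<118)&(P[:,2]>58); print('plate depth pts',m.sum(),P[m].min(0),P[m].max(0),P[m].mean(0), np.percentile((P[m][:,:2]-[x0,y0])@d,[2,50,98])-hi)
E
```

```text
cam [495.2 189.4 333.1]
3429 0 zmax [51.6 57.1 59.2]
dir 101.248375
ends [536.7  24.5] [507.9 169.2] 147.52756731996465 band [nan nan nan]
end 45 [508.3 170.   45. ] [508.7 169.4  35. ]
end 55 [507.8 170.7  55. ] [508.7 169.4  35. ]
bend 45 [538.8  15.3  45. ] [536.7  23.6  58.7]
plateFrontTop 65 [506.7 177.2  65. ] [506.7 177.3  65.5]
plateback 65 [505.1 185.5  65. ] [506.  185.1  39.7]
collar 111 [497.7 223.2 111. ] [497.4 218.4 142. ]
base L top 8 [462.7 228.4   8. ] [462.7 228.4   8. ]
base R top 8 [528.5 241.    8. ] [528.5 241.    8.1]
base L bot 8 [510.7 -25.4   8. ] [510.9 -29.3   2.1]
base R bot 8 [578.9 -12.3   8. ] [580.2 -15.5   3. ]
plate depth pts 539 [484.9 173.3  63.9] [530.1 188.9  67.7] [507.4 181.1  65.8] [ 8.  11.6 15.6]<stdin>:9: RuntimeWarning: Mean of empty slice.
  ret = um.true_divide(
```

>>> {"method": "play_rows", "body": {"deltas": [{"grip":0.06,"tx":-0.02,"ty":0.01,"tz":0.05,"rx":0,"ry":0,"rz":-0.01},{"grip":0.06,"tx":-0.02,"ty":0.01,"tz":0.1,"rx":0,"ry":0,"rz":-0.01},{"grip":0.06,"tx":-0.02,"ty":0.01,"tz":0.1,"rx":0,"ry":0,"rz":-0.01},{"grip":0.06,"tx":-0.02,"ty":0.01,"tz":0.1,"rx":0,"ry":0,"rz":-0.01}]}}

```text
t: 1.9
tcp_pos: [524.8, 99.2, 118.5]
orientation: [[-0.198, 0.98, 0.002], [0.98, 0.198, 0.0], [-0.0, 0.002, -1.0]]
contact_force: [0.4, 0.0, 0.1]
opening: 60.0
gripper_force: 0.0
```

>>> {"method": "play_rows", "body": {"deltas": [{"grip":0.06,"tx":-0.002,"ty":-0.003,"tz":0.03,"rx":0,"ry":0,"rz":0},{"grip":0.06,"tx":-0.002,"ty":-0.003,"tz":0.058,"rx":0,"ry":0,"rz":0},{"grip":0.06,"tx":-0.002,"ty":-0.003,"tz":0.058,"rx":0,"ry":0,"rz":0},{"grip":0.06,"tx":-0.002,"ty":-0.003,"tz":0.058,"rx":0,"ry":0,"rz":0}]}}

```text
t: 2.4
tcp_pos: [522.8, 96.3, 60.9]
orientation: [[-0.197, 0.98, 0.003], [0.98, 0.197, 0.001], [-0.0, 0.003, -1.0]]
contact_force: [0.2, 0.1, -0.1]
opening: 60.4
gripper_force: 0.0
```

Close on it, then lift.

>>> {"method": "play_rows", "body": {"deltas": [{"grip":0.015,"tx":0,"ty":0,"tz":0,"rx":0,"ry":0,"rz":0},{"grip":0.015,"tx":0,"ty":0,"tz":0,"rx":0,"ry":0,"rz":0},{"grip":0.015,"tx":0,"ty":0,"tz":0,"rx":0,"ry":0,"rz":0},{"grip":0.015,"tx":0,"ty":0,"tz":0,"rx":0,"ry":0,"rz":0},{"grip":0.015,"tx":0,"ty":0,"tz":0,"rx":0,"ry":0,"rz":0},{"grip":0.015,"tx":0,"ty":0,"tz":0,"rx":0,"ry":0,"rz":0}]}}

```text
t: 3.15
tcp_pos: [522.5, 96.0, 60.1]
orientation: [[-0.197, 0.98, 0.003], [0.98, 0.197, 0.001], [-0.0, 0.003, -1.0]]
contact_force: [-0.6, 0.2, 8.7]
opening: 23.7
gripper_force: 58.4
```

>>> {"method": "play_rows", "body": {"deltas": [{"grip":0.015,"tx":-0.02,"ty":0,"tz":-0.02,"rx":0,"ry":0,"rz":0},{"grip":0.015,"tx":-0.02,"ty":0,"tz":-0.06,"rx":0,"ry":0,"rz":0},{"grip":0.015,"tx":-0.02,"ty":0,"tz":-0.09,"rx":0,"ry":0,"rz":0},{"grip":0.015,"tx":-0.02,"ty":0,"tz":-0.09,"rx":0,"ry":0,"rz":0}]}}

```text
t: 3.65
tcp_pos: [526.8, 76.2, 151.1]
orientation: [[-0.197, 0.98, 0.005], [0.98, 0.197, 0.001], [-0.0, 0.005, -1.0]]
contact_force: [-0.4, 0.0, -1.3]
opening: 24.2
gripper_force: 59.0
```

>>> {"method": "play_rows", "body": {"deltas": [{"grip":0.015,"tx":-0.03,"ty":0,"tz":0,"rx":0,"ry":0,"rz":0.18},{"grip":0.015,"tx":-0.06,"ty":-0.02,"tz":0,"rx":0,"ry":0,"rz":0.36},{"grip":0.015,"tx":-0.08,"ty":-0.04,"tz":0,"rx":0,"ry":0,"rz":0.54},{"grip":0.015,"tx":-0.1,"ty":-0.06,"tz":0,"rx":0,"ry":0,"rz":0.72},{"grip":0.015,"tx":-0.118,"ty":-0.08,"tz":0,"rx":0,"ry":0,"rz":0.9},{"grip":0.015,"tx":-0.118,"ty":-0.102,"tz":0,"rx":0,"ry":0,"rz":1.08},{"grip":0.015,"tx":-0.118,"ty":-0.102,"tz":0,"rx":0,"ry":0,"rz":1.26},{"grip":0.015,"tx":-0.118,"ty":-0.102,"tz":0,"rx":0,"ry":0,"rz":1.44}]}}

```text
t: 4.65
tcp_pos: [447.5, -59.7, 147.8]
orientation: [[0.948, 0.317, -0.002], [0.317, -0.948, 0.0], [-0.002, -0.001, -1.0]]
contact_force: [0.5, 0.2, -0.4]
opening: 24.0
gripper_force: 59.1
```

>>> {"method": "play_rows", "body": {"deltas": [{"grip":0.015,"tx":0,"ty":0,"tz":0,"rx":0,"ry":0,"rz":0.13},{"grip":0.015,"tx":0,"ty":0,"tz":0,"rx":0,"ry":0,"rz":0.13}]}}

```text
t: 4.9
tcp_pos: [447.8, -59.5, 147.9]
orientation: [[0.98, 0.199, -0.002], [0.199, -0.98, 0.0], [-0.002, -0.001, -1.0]]
contact_force: [0.4, -0.4, -0.4]
opening: 24.1
gripper_force: 59.1
```

Run:
```python
from h import *
np.set_printoptions(precision=3,suppress=True)
s=bot.read_state(); print(s['tcp_pos'],s['orientation'][:,0],s['joints'],s['contact_force'],s['moment'])
im=grab('wrist'); grab('scene'); cv2.imwrite('pics/w2.png',cv2.resize(im,(800,600),interpolation=cv2.INTER_CUBIC))
```

```text
[447.782 -59.504 147.88 ] [ 0.98   0.199 -0.002] [-0.158  0.35   2.078 -0.     0.715  1.212] [ 0.443 -0.422 -0.364] [ 0.001  0.023 -0.024]
```

View pics/w2.png

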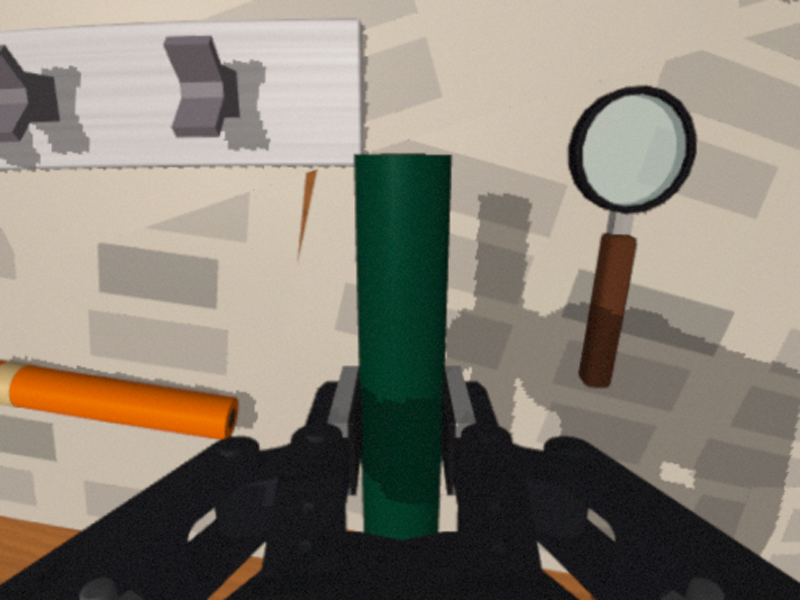

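The tube hangs in line with the fingers, with its plain end at (402,155). The loupe is at (632,150) with its handle end at (597,380). I'll measure both from this view.

Run:
```python
from h import *
np.set_printoptions(precision=1,suppress=True)
c=load('wrist'); S=load('scene')
G,_,_=tube(c,(225,292,95,335),(100,175))
x=G[:,:2]@np.array([.98,.199]); 
for lo in range(int(x.min()),int(x.max()),15):
    m=(x>=lo)&(x<lo+15)
    if m.sum()>20: print(lo,m.sum(),'ztop',np.percentile(G[m,2],97),'lat',np.median(G[m,:2]@[-.199,.98]))
print('tcp along',447.8*.98-59.5*.199,'lat',-447.8*.199-59.5*.98,'end along',np.percentile(x,99.8))
k=.64
for n,p,z in [('lens',(632,150),12),('hstart',(619,236),16),('hend',(596,384),12)]:
    q=np.array(p)*k; print(n,atz(c,q,z),dep(c,q))
# collar red centroid
red=lambda im:(im[...,2].astype(int)>130)&(im[...,1]<70)&(im[...,0]<80)
P0=np.array([497.6,223.1])
for nm in ('scene','top'):
    C=load(nm); m=red(C['im']); n,_,st,ce=cv2.connectedComponentsWithStats(m.astype(np.uint8))
    for i in range(1,n):
        if st[i,4]>8 and abs(ce[i][0]-(355 if nm=='scene' else 170))<12: 
            o,d=ray(C,ce[i]); s=((P0-o[:2])@d[:2])/(d[:2]@d[:2]); print(nm,ce[i],st[i],'closest to post',o+s*d)
```

```text
386 761 ztop 146.84442291919666 lat -147.27360715009277
401 1303 ztop 146.91996273638227 lat -147.27195075788126
416 1429 ztop 146.91316106317666 lat -147.26672897899712
431 1605 ztop 146.9536192170938 lat -147.26058877782964
446 1782 ztop 146.95256671113796 lat -147.66472532119468
461 1987 ztop 146.87859088572597 lat -147.64133768362615
476 2204 ztop 146.92945384828417 lat -147.6265037193568
491 1714 ztop 146.99621949945484 lat -147.6065580803042
tcp along 427.0035 lat -147.4222 end along 501.6392262399342
lens [ 547.  -160.4   12. ] [ 547.1 -161.1   10.4]
hstart [ 503.3 -166.    16. ] [ 503.3 -166.    16.1]
hend [ 416.3 -183.8   12. ] [ 419.  -180.2   18.5]
scene [354.  186.5] [352 184   6   5  13] closest to post [497.6 223.1 106.4]
```

>>> {"method": "play_rows", "body": {"deltas": [{"grip":0.015,"tx":0,"ty":0,"tz":0.05,"rx":0,"ry":0,"rz":0},{"grip":0.015,"tx":0,"ty":0,"tz":0.09,"rx":0,"ry":0,"rz":0},{"grip":0.015,"tx":0,"ty":0,"tz":0.11,"rx":0,"ry":0,"rz":0},{"grip":0.015,"tx":0,"ty":0,"tz":0.119,"rx":0,"ry":0,"rz":0},{"grip":0.015,"tx":0,"ty":0,"tz":0.12,"rx":0,"ry":0,"rz":0},{"grip":0.015,"tx":0,"ty":0,"tz":0.12,"rx":0,"ry":0,"rz":0}]}}

```text
t: 5.75
tcp_pos: [448.9, -59.7, 29.1]
orientation: [[0.98, 0.198, 0.001], [0.198, -0.98, -0.0], [0.001, 0.0, -1.0]]
contact_force: [-0.1, -0.7, -0.8]
opening: 24.1
gripper_force: 59.3
```

>>> {"method": "play_rows", "body": {"deltas": [{"grip":0.015,"tx":0,"ty":0,"tz":0.002,"rx":0,"ry":0,"rz":0},{"grip":0.015,"tx":0,"ty":0,"tz":0.002,"rx":0,"ry":0,"rz":0},{"grip":0.034,"tx":0,"ty":0,"tz":0.002,"rx":0,"ry":0,"rz":0},{"grip":0.05,"tx":0,"ty":0,"tz":0.002,"rx":0,"ry":0,"rz":0},{"grip":0.06,"tx":0,"ty":0,"tz":0.002,"rx":0,"ry":0,"rz":0},{"grip":0.06,"tx":0,"ty":0,"tz":0.002,"rx":0,"ry":0,"rz":0}]}}

```text
t: 6.5
tcp_pos: [448.4, -59.6, 26.6]
orientation: [[0.98, 0.198, -0.0], [0.198, -0.98, 0.0], [-0.0, -0.0, -1.0]]
contact_force: [-0.5, -0.5, -0.4]
opening: 59.9
gripper_force: 0.0
```

>>> {"method": "play_rows", "body": {"deltas": [{"grip":0.06,"tx":0,"ty":0,"tz":-0.05,"rx":0,"ry":0,"rz":0},{"grip":0.06,"tx":0,"ty":0,"tz":-0.09,"rx":0,"ry":0,"rz":-0.18},{"grip":0.06,"tx":0,"ty":0,"tz":-0.09,"rx":0,"ry":0,"rz":-0.36},{"grip":0.06,"tx":0,"ty":0,"tz":-0.09,"rx":0,"ry":0,"rz":-0.54},{"grip":0.06,"tx":0,"ty":0,"tz":-0.09,"rx":0,"ry":0,"rz":-0.72},{"grip":0.06,"tx":0,"ty":0,"tz":-0.09,"rx":0,"ry":0,"rz":-0.9},{"grip":0.06,"tx":0,"ty":0,"tz":-0.09,"rx":0,"ry":0,"rz":-1.08},{"grip":0.06,"tx":0,"ty":0,"tz":-0.09,"rx":0,"ry":0,"rz":-1.26}]}}

```text
t: 7.5
tcp_pos: [448.3, -59.6, 116.6]
orientation: [[0.106, 0.994, -0.0], [0.994, -0.106, 0.0], [0.0, -0.0, -1.0]]
contact_force: [-0.1, -0.4, 0.1]
opening: 60.1
gripper_force: 0.0
```

>>> {"method": "play_rows", "body": {"deltas": [{"grip":0.06,"tx":0,"ty":0,"tz":0,"rx":0,"ry":0,"rz":-0.18},{"grip":0.06,"tx":0,"ty":0,"tz":0,"rx":0,"ry":0,"rz":-0.36},{"grip":0.06,"tx":0,"ty":0,"tz":0,"rx":0,"ry":0,"rz":-0.54},{"grip":0.06,"tx":0,"ty":0,"tz":0,"rx":0,"ry":0,"rz":-0.72},{"grip":0.06,"tx":0,"ty":0,"tz":0,"rx":0,"ry":0,"rz":-0.9},{"grip":0.06,"tx":0,"ty":0,"tz":0,"rx":0,"ry":0,"rz":-1.08},{"grip":0.06,"tx":0,"ty":0,"tz":0,"rx":0,"ry":0,"rz":-1.26},{"grip":0.06,"tx":0,"ty":0,"tz":0,"rx":0,"ry":0,"rz":-1.44}]}}

```text
t: 8.5
tcp_pos: [448.3, -59.6, 116.6]
orientation: [[-0.972, 0.235, -0.0], [0.235, 0.972, 0.0], [0.0, -0.0, -1.0]]
contact_force: [-0.1, 0.4, 0.4]
opening: 60.0
gripper_force: 0.0
```

>>> {"method": "play_rows", "body": {"deltas": [{"grip":0.06,"tx":0,"ty":0,"tz":0,"rx":0,"ry":0,"rz":-0.18},{"grip":0.06,"tx":0,"ty":0,"tz":0,"rx":0,"ry":0,"rz":-0.36},{"grip":0.06,"tx":0,"ty":0,"tz":0,"rx":0,"ry":0,"rz":-0.44},{"grip":0.06,"tx":0,"ty":0,"tz":0,"rx":0,"ry":0,"rz":-0.44}]}}

```text
t: 9.0
tcp_pos: [448.3, -59.6, 116.6]
orientation: [[-0.981, -0.195, -0.0], [-0.195, 0.981, 0.0], [0.0, 0.0, -1.0]]
contact_force: [0.1, -0.6, 0.2]
opening: 60.2
gripper_force: 0.0
```

Run:
```python
from h import *
np.set_printoptions(precision=3,suppress=True)
s=bot.read_state(); print(s['tcp_pos'],s['orientation'][:,0],s['joints'])
im=grab('wrist'); cv2.imwrite('pics/w3.png',cv2.resize(im,(800,600),interpolation=cv2.INTER_CUBIC))
c=load('wrist'); u,v,P,col=cloud(c); O=s['orientation']; L=(P-s['tcp_pos'])@O
m=(P[:,2]>12)&(P[:,2]<40)&(abs(L[:,1])<25)&(L[:,0]>-90)&(L[:,0]<120)
x=L[m]; ln=cv2.fitLine(x[:,:2].astype(np.float32),cv2.DIST_HUBER,0,.01,.01).ravel(); print('line',ln,'ztop',np.percentile(P[m,2],95),'ext',np.percentile(x[:,0],[.5,99.5]))
bm=m&(col[:,2]>100)&(col[:,2]>col[:,0]+20); print('band',bm.sum(),L[bm].mean(0))
```

```text
[448.312 -59.585 116.601] [-0.981 -0.195  0.   ] [-0.158  0.412  2.091  0.     0.638 -1.926]
line [ 1.    -0.     6.84  -0.373] ztop 27.206264308657698 ext [-74.883  73.675]
band 706 [59.385  0.062 92.128]
```

View pics/w3.png

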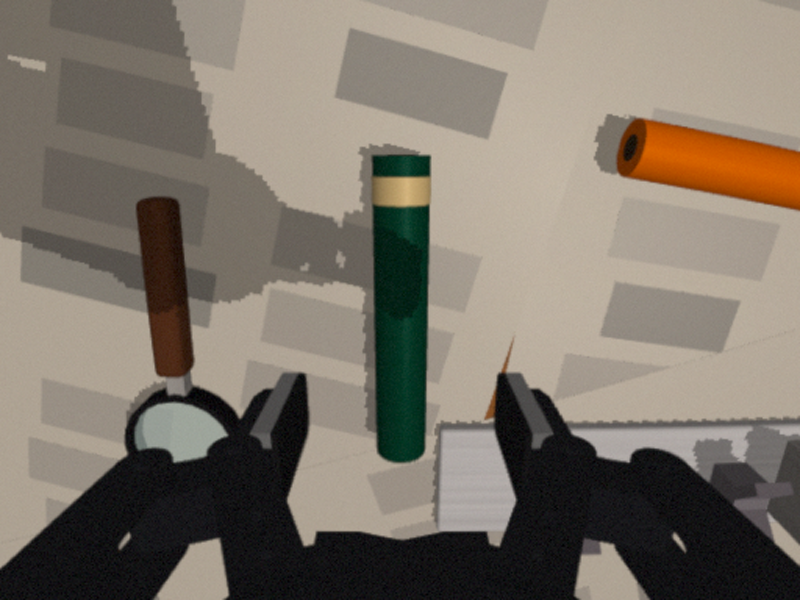

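The tube is centred under the fingers, with its band at tool +59 mm (400,190). Descend, grip and lift.

>>> {"method": "play_rows", "body": {"deltas": [{"grip":0.06,"tx":0,"ty":0,"tz":0.05,"rx":0,"ry":0,"rz":0},{"grip":0.06,"tx":0,"ty":0,"tz":0.08,"rx":0,"ry":0,"rz":0},{"grip":0.06,"tx":0,"ty":0,"tz":0.089,"rx":0,"ry":0,"rz":0},{"grip":0.015,"tx":0,"ty":0,"tz":0.089,"rx":0,"ry":0,"rz":0},{"grip":0.015,"tx":0,"ty":0,"tz":0.089,"rx":0,"ry":0,"rz":0},{"grip":0.015,"tx":0,"ty":0,"tz":0.089,"rx":0,"ry":0,"rz":0},{"grip":0.015,"tx":0,"ty":0,"tz":0.089,"rx":0,"ry":0,"rz":0},{"grip":0.015,"tx":0,"ty":0,"tz":0.089,"rx":0,"ry":0,"rz":0}]}}

```text
t: 10.05
tcp_pos: [449.2, -59.7, 28.8]
orientation: [[-0.981, -0.196, 0.002], [-0.196, 0.981, -0.0], [-0.002, -0.001, -1.0]]
contact_force: [-0.9, 1.1, 7.6]
opening: 23.9
gripper_force: 59.1
```

>>> {"method": "play_rows", "body": {"deltas": [{"grip":0.015,"tx":0,"ty":0,"tz":0,"rx":0,"ry":0,"rz":0},{"grip":0.015,"tx":0,"ty":0,"tz":-0.04,"rx":0,"ry":0,"rz":0},{"grip":0.015,"tx":0,"ty":0,"tz":-0.1,"rx":0,"ry":0,"rz":0},{"grip":0.015,"tx":0,"ty":0,"tz":-0.12,"rx":0,"ry":0,"rz":0.18},{"grip":0.015,"tx":0,"ty":0,"tz":-0.12,"rx":0,"ry":0,"rz":0.36},{"grip":0.015,"tx":0,"ty":0,"tz":-0.12,"rx":0,"ry":0,"rz":0.54},{"grip":0.015,"tx":0,"ty":0,"tz":-0.12,"rx":0,"ry":0,"rz":0.72},{"grip":0.015,"tx":0,"ty":0,"tz":-0.12,"rx":0,"ry":0,"rz":0.9}]}}

```text
t: 11.05
tcp_pos: [448.5, -59.6, 148.3]
orientation: [[-0.759, 0.651, 0.001], [0.651, 0.759, -0.0], [-0.001, 0.001, -1.0]]
contact_force: [0.6, 0.0, -0.4]
opening: 23.8
gripper_force: 59.1
```

>>> {"method": "play_rows", "body": {"deltas": [{"grip":0.015,"tx":0.01,"ty":0.04,"tz":0,"rx":0,"ry":0,"rz":0.17},{"grip":0.015,"tx":0.025,"ty":0.09,"tz":0,"rx":0,"ry":0,"rz":0.34},{"grip":0.015,"tx":0.04,"ty":0.14,"tz":0,"rx":0,"ry":0,"rz":0.51},{"grip":0.015,"tx":0.047,"ty":0.168,"tz":0,"rx":0,"ry":0,"rz":0.667},{"grip":0.015,"tx":0.047,"ty":0.168,"tz":0,"rx":0,"ry":0,"rz":0.667},{"grip":0.015,"tx":0.047,"ty":0.168,"tz":0,"rx":0,"ry":0,"rz":0.667}]}}

```text
t: 11.8
tcp_pos: [520.5, 98.5, 147.8]
orientation: [[-0.202, 0.979, -0.0], [0.979, 0.202, -0.0], [-0.0, -0.001, -1.0]]
contact_force: [-0.5, 0.3, -0.5]
opening: 23.7
gripper_force: 59.2
```

Run:
```python
from h import *
np.set_printoptions(precision=3,suppress=True)
s=bot.read_state(); print(s['tcp_pos'],s['orientation'][:,0])
im=grab('wrist'); c=load('wrist'); u,v,P,col=cloud(c); O=s['orientation']; L=(P-s['tcp_pos'])@O
m=(P[:,2]>115)&(P[:,2]<160)&(abs(L[:,1])<20)&(L[:,0]>20)&(L[:,0]<120)
for a in (25,45,65): 
    q=m&(abs(L[:,0]-a)<5); print(a,'ztop',np.percentile(P[q,2],97),'lat',np.median(L[q,1]))
print('end',np.percentile(L[m,0],99.5))
pm=(P[:,2]>60)&(P[:,2]<72)&(abs(L[:,1])<40)&(L[:,0]>50)&(L[:,0]<110); print('plate',pm.sum(),np.percentile(L[pm,0],[2,50,98]),np.percentile(P[pm,2],50),'lat',np.percentile(L[pm,1],[1,99]))
```

```text
[520.538  98.544 147.814] [-0.202  0.979 -0.   ]
25 ztop 146.12560208635242 lat 0.06572454264592185
45 ztop 146.2732577693594 lat 0.03347512335159515
65 ztop 146.50374265995322 lat -0.0006020709343856308
end 74.81270221379177
plate 1123 [79.721 83.832 87.526] 65.61947728273019 lat [-22.537  26.624]
```

>>> {"method": "play_rows", "body": {"deltas": [{"grip":0.015,"tx":0,"ty":0.002,"tz":0.03,"rx":0,"ry":0,"rz":0.008},{"grip":0.015,"tx":0,"ty":0.002,"tz":0.06,"rx":0,"ry":0,"rz":0.008},{"grip":0.015,"tx":0,"ty":0.002,"tz":0.078,"rx":0,"ry":0,"rz":0.008},{"grip":0.015,"tx":0,"ty":0.002,"tz":0.084,"rx":0,"ry":0,"rz":0.008},{"grip":0.015,"tx":0,"ty":0.002,"tz":0.086,"rx":0,"ry":0,"rz":0.008},{"grip":0.015,"tx":0,"ty":0.002,"tz":0.086,"rx":0,"ry":0,"rz":0.008}]}}

```text
t: 12.6
tcp_pos: [523.3, 99.3, 62.3]
orientation: [[-0.192, 0.981, 0.001], [0.981, 0.192, 0.0], [-0.0, 0.001, -1.0]]
contact_force: [-1.4, 0.2, 0.1]
opening: 24.1
gripper_force: 59.2
```

>>> {"method": "play_rows", "body": {"deltas": [{"grip":0.015,"tx":0.002,"ty":-0.0005,"tz":0.001,"rx":0,"ry":0,"rz":0},{"grip":0.015,"tx":0.003,"ty":-0.0005,"tz":0.002,"rx":0,"ry":0,"rz":0},{"grip":0.015,"tx":0.004,"ty":-0.0005,"tz":0.002,"rx":0,"ry":0,"rz":0},{"grip":0.015,"tx":0.004,"ty":-0.0005,"tz":0.002,"rx":0,"ry":0,"rz":0}]}}

```text
t: 13.1
tcp_pos: [521.4, 102.1, 60.8]
orientation: [[-0.193, 0.981, -0.001], [0.981, 0.193, -0.002], [-0.001, -0.001, -1.0]]
contact_force: [-3.9, -10.6, 12.0]
opening: 24.0
gripper_force: 60.4
```

>>> {"method": "play_rows", "body": {"deltas": [{"grip":0.015,"tx":0.001,"ty":0,"tz":0,"rx":0,"ry":0,"rz":0},{"grip":0.015,"tx":0.0015,"ty":0,"tz":0,"rx":0,"ry":0,"rz":0},{"grip":0.015,"tx":0.0015,"ty":0,"tz":0,"rx":0,"ry":0,"rz":0}]}}

```text
t: 13.48
tcp_pos: [521.1, 103.5, 60.8]
orientation: [[-0.193, 0.981, -0.001], [0.981, 0.193, -0.002], [-0.002, -0.001, -1.0]]
contact_force: [-4.0, -11.6, 11.6]
opening: 23.5
gripper_force: 60.5
```

>>> {"method": "play_rows", "body": {"deltas": [{"grip":0.015,"tx":0.001,"ty":0,"tz":0,"rx":0,"ry":0,"rz":0},{"grip":0.015,"tx":0.0015,"ty":0,"tz":0,"rx":0,"ry":0,"rz":0},{"grip":0.015,"tx":0.0015,"ty":0,"tz":0,"rx":0,"ry":0,"rz":0}]}}

```text
t: 13.85
tcp_pos: [521.1, 103.7, 60.8]
orientation: [[-0.193, 0.981, -0.0], [0.981, 0.193, -0.003], [-0.003, -0.001, -1.0]]
contact_force: [-3.0, -19.8, 11.6]
opening: 23.7
gripper_force: 60.4
```

It is butted: the force rose without further travel. I'll ease off, release and lift.

>>> {"method": "play_rows", "body": {"deltas": [{"grip":0.015,"tx":-0.001,"ty":0,"tz":0,"rx":0,"ry":0,"rz":0},{"grip":0.035,"tx":-0.001,"ty":0,"tz":0,"rx":0,"ry":0,"rz":0},{"grip":0.05,"tx":-0.001,"ty":0,"tz":0,"rx":0,"ry":0,"rz":0},{"grip":0.06,"tx":-0.001,"ty":0,"tz":0,"rx":0,"ry":0,"rz":0},{"grip":0.06,"tx":-0.001,"ty":0,"tz":-0.03,"rx":0,"ry":0,"rz":0},{"grip":0.06,"tx":-0.001,"ty":0,"tz":-0.08,"rx":0,"ry":0,"rz":0},{"grip":0.06,"tx":-0.001,"ty":0,"tz":-0.12,"rx":0,"ry":0,"rz":0},{"grip":0.06,"tx":-0.001,"ty":0,"tz":-0.12,"rx":0,"ry":0,"rz":0}]}}

```text
t: 14.85
tcp_pos: [523.6, 105.8, 182.8]
orientation: [[-0.192, 0.981, 0.007], [0.981, 0.192, 0.001], [0.0, 0.007, -1.0]]
contact_force: [1.2, 0.5, -0.1]
opening: 60.0
gripper_force: 0.0
```

```bash
cat > tb.py <<'E'
from h import *
np.set_printoptions(precision=2,suppress=True)
s=bot.read_state(); print(s['tcp_pos'],s['orientation'][:,0])
im=grab('wrist'); cv2.imwrite('pics/w4.png',cv2.resize(im,(800,600),interpolation=cv2.INTER_CUBIC))
c=load('wrist'); u,v,P,col=cloud(c); O=s['orientation']; L=(P-s['tcp_pos'])@O
m=(P[:,2]>48)&(P[:,2]<63)&(abs(L[:,1])<14)&(L[:,0]>-80)&(L[:,0]<80)
g=m&(col[:,1]>col[:,2]+8); ln=cv2.fitLine(P[g][:,:2].astype(np.float32),cv2.DIST_HUBER,0,.01,.01).ravel()
d=ln[:2]*np.sign(ln[1]); print('dir',np.degrees(np.arctan2(d[1],d[0])),'ztop',np.percentile(P[g,2],95))
e=np.percentile((P[g][:,:2]-ln[2:])@d,99.8)
bm=m&(col[:,2]>100)&(col[:,2]>col[:,0]+20); b=(P[bm][:,:2]-ln[2:])@d; print('band',bm.sum(),np.percentile(b,[1,99]),ln[2:]+d*np.percentile(b,[1,99]).mean(),'end',e)
pm=(P[:,2]>61.5)&(P[:,2]<72)&(abs(L[:,1])<40)&(L[:,0]>55)&(L[:,0]<115); print('plate',np.percentile((P[pm][:,:2]-ln[2:])@d,[2,50,98]),'mid to band expected 19 from plate mid')
E
python3 tb.py
```

```text
[523.61 105.83 182.81] [-0.19  0.98  0.  ]
dir 101.10612 ztop 59.17309732159468
band 463 [53.81 65.62] [510.44 162.29] end 74.25314154331552
plate [75.07 79.32 82.9 ] mid to band expected 19 from plate mid
```

View pics/w4.png

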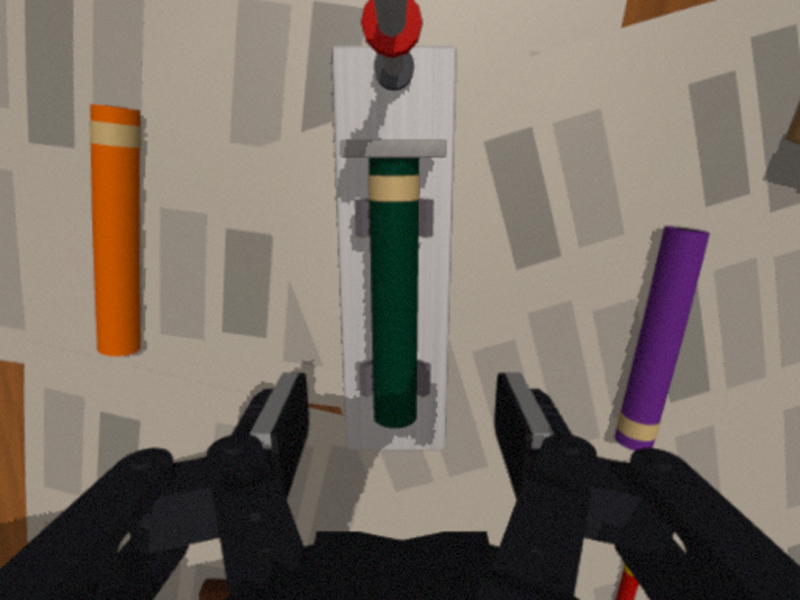

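The tube is seated and butted: band (395,187), end at the plate (395,157). Its band lies at world (510.4,162.3). Now I'll refine the collar height from depth.

Run:
```python
from h import *
np.set_printoptions(precision=1,suppress=True)
for nm in ('wrist','scene','top'):
    if nm=='wrist': c=load(nm)
    else: c=load(nm)
    u,v,P,col=cloud(c); m=(col[:,2]>110)&(col[:,1]<70)&(np.hypot(P[:,0]-497.6,P[:,1]-223.1)<25)
    print(nm,m.sum(),np.percentile(P[m],[3,25,50,75,97],axis=0).tolist() if m.any() else '')
```

```text
wrist 532 [[487.70161378791937, 214.8300142864527, 113.0880339442834], [490.5631573344807, 218.48499753724994, 113.83393633427724], [502.1383145420857, 221.53930011526944, 114.33801843035272], [504.35880572422286, 225.20596424298645, 114.86113975460572], [507.0472813278355, 229.5532524597954, 115.94749117192329]]
scene 14 [[499.74933842502094, 216.86304613754618, 110.55400728855943], [504.3102348758526, 218.39126330535856, 112.52007778937035], [506.8196700197953, 221.35541394693973, 114.41042485720224], [507.18130024478535, 225.22989552147075, 115.08301669259872], [509.26758346158016, 229.2701978111492, 115.78082778081362]]
top 11 [[489.7802025024596, 215.4561534662135, 111.44064904571906], [491.90097164248806, 217.35404490582175, 112.84989606634144], [494.5163844945436, 219.30341219999184, 113.53319859124039], [498.47466956057315, 220.58627193867432, 114.32764634947068], [501.65825691438954, 221.86605613053268, 115.62493653065407]]
```

>>> {"method": "play_rows", "body": {"deltas": [{"grip":0.05,"tx":-0.04,"ty":-0.01,"tz":0,"rx":0,"ry":0,"rz":0.18},{"grip":0.05,"tx":-0.09,"ty":-0.03,"tz":0,"rx":0,"ry":0,"rz":0.36},{"grip":0.05,"tx":-0.14,"ty":-0.05,"tz":0,"rx":0,"ry":0,"rz":0.54},{"grip":0.05,"tx":-0.19,"ty":-0.07,"tz":0,"rx":0,"ry":0,"rz":0.72},{"grip":0.05,"tx":-0.23,"ty":-0.085,"tz":0,"rx":0,"ry":0,"rz":0.9},{"grip":0.05,"tx":-0.263,"ty":-0.098,"tz":0,"rx":0,"ry":0,"rz":1.08},{"grip":0.05,"tx":-0.263,"ty":-0.098,"tz":0,"rx":0,"ry":0,"rz":1.26},{"grip":0.05,"tx":-0.263,"ty":-0.098,"tz":0,"rx":0,"ry":0,"rz":1.44}]}}

```text
t: 15.9
tcp_pos: [474.7, -172.0, 178.0]
orientation: [[0.95, 0.311, -0.003], [0.311, -0.95, 0.001], [-0.002, -0.002, -1.0]]
contact_force: [-0.4, -0.4, 0.5]
opening: 49.9
gripper_force: 0.0
```

>>> {"method": "play_rows", "body": {"deltas": [{"grip":0.05,"tx":0,"ty":0,"tz":0.04,"rx":0,"ry":0,"rz":0.16},{"grip":0.05,"tx":0,"ty":0,"tz":0.06,"rx":0,"ry":0,"rz":0.16},{"grip":0.05,"tx":0,"ty":0,"tz":0.06,"rx":0,"ry":0,"rz":0.16},{"grip":0.05,"tx":0,"ty":0,"tz":0.06,"rx":0,"ry":0,"rz":0.16}]}}

```text
t: 16.4
tcp_pos: [475.8, -171.7, 119.5]
orientation: [[0.987, 0.163, -0.001], [0.163, -0.987, 0.0], [-0.001, -0.0, -1.0]]
contact_force: [-0.5, 0.6, 1.2]
opening: 50.2
gripper_force: 0.0
```

Run:
```python
from h import *
np.set_printoptions(precision=2,suppress=True)
s=bot.read_state(); print(s['tcp_pos'],s['orientation'][:,0])
im=grab('wrist'); cv2.imwrite('pics/w5.png',cv2.resize(im,(800,600),interpolation=cv2.INTER_CUBIC))
c=load('wrist'); u,v,P,col=cloud(c); O=s['orientation']; L=(P-s['tcp_pos'])@O
m=(P[:,2]>11)&(P[:,2]<25)&(abs(L[:,1])<25)&(L[:,0]>-60)&(L[:,0]<30)&(col.sum(1)<260)
ln=cv2.fitLine(L[m][:,:2].astype(np.float32),cv2.DIST_HUBER,0,.01,.01).ravel(); print('handle',m.sum(),ln,'ztop',np.percentile(P[m,2],[50,90]),'ext',np.percentile(L[m,0],[1,99]))
f=(P[:,2]>8)&(P[:,2]<25)&(abs(L[:,1])<50)&(L[:,0]>32)&(L[:,0]<120)&(col.sum(1)<150)
(x,y),r=cv2.minEnclosingCircle(L[f][:,:2].astype(np.float32)); print('frame',f.sum(),x,y,r,np.median(P[f,2]))
```

```text
[ 475.78 -171.68  119.55] [ 0.99  0.16 -0.  ]
handle 2197 [  1.    -0.   -12.12   1.23] ztop [18.18 19.29] ext [-58.14  28.54]
frame 1360 71.62366485595703 1.9522182941436768 31.381702423095703 14.592586698210742
```

View pics/w5.png

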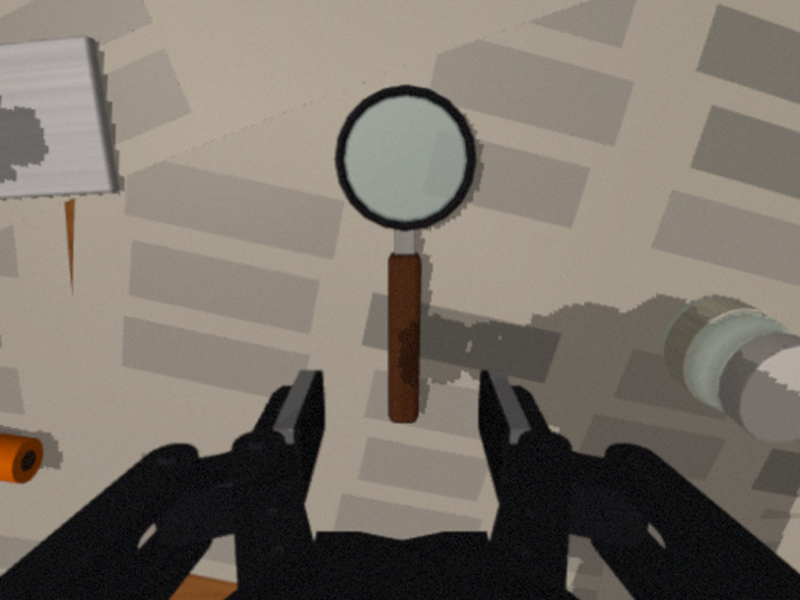

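The loupe is straight ahead: lens (406,157), handle (404,340). At 72 mm from the TCP, that is the right grip place. Descend and grip.

>>> {"method": "play_rows", "body": {"deltas": [{"grip":0.05,"tx":0.0015,"ty":0.0015,"tz":0.05,"rx":0,"ry":0,"rz":0},{"grip":0.05,"tx":0.0015,"ty":0.0015,"tz":0.08,"rx":0,"ry":0,"rz":0},{"grip":0.05,"tx":0.0015,"ty":0.0015,"tz":0.091,"rx":0,"ry":0,"rz":0},{"grip":0.05,"tx":0.0015,"ty":0.0015,"tz":0.091,"rx":0,"ry":0,"rz":0},{"grip":0.03,"tx":0.0015,"ty":0.0015,"tz":0.091,"rx":0,"ry":0,"rz":0},{"grip":0.008,"tx":0.0015,"ty":0.0015,"tz":0.091,"rx":0,"ry":0,"rz":0},{"grip":0.008,"tx":0.0015,"ty":0.0015,"tz":0.091,"rx":0,"ry":0,"rz":0},{"grip":0.008,"tx":0.0015,"ty":0.0015,"tz":0.091,"rx":0,"ry":0,"rz":0}]}}

```text
t: 17.45
tcp_pos: [478.3, -173.4, 30.1]
orientation: [[0.987, 0.163, 0.002], [0.163, -0.987, -0.001], [0.002, 0.001, -1.0]]
contact_force: [-0.8, 0.4, 7.4]
opening: 14.4
gripper_force: 59.3
```

>>> {"method": "play_rows", "body": {"deltas": [{"grip":0.008,"tx":0,"ty":0,"tz":0,"rx":0,"ry":0,"rz":0},{"grip":0.008,"tx":0,"ty":0,"tz":0,"rx":0,"ry":0,"rz":0},{"grip":0.008,"tx":0,"ty":0,"tz":-0.03,"rx":0,"ry":0,"rz":0},{"grip":0.008,"tx":0,"ty":0,"tz":-0.08,"rx":0,"ry":0,"rz":0},{"grip":0.008,"tx":0,"ty":0,"tz":-0.13,"rx":0,"ry":0,"rz":0},{"grip":0.008,"tx":0,"ty":0,"tz":-0.16,"rx":0,"ry":0,"rz":0},{"grip":0.008,"tx":0,"ty":0,"tz":-0.16,"rx":0,"ry":0,"rz":0}]}}

```text
t: 18.32
tcp_pos: [479.0, -173.6, 191.7]
orientation: [[0.987, 0.163, 0.006], [0.163, -0.987, -0.002], [0.005, 0.003, -1.0]]
contact_force: [-0.0, 0.3, -0.7]
opening: 14.5
gripper_force: 58.7
```

```bash
cat > lp.py <<'E'
from h import *
np.set_printoptions(precision=3,suppress=True)
s=bot.read_state(); t=s['tcp_pos']; print(t,s['orientation'][:,0],s['opening'],s['gripper_force'],s['contact_force'],s['moment'])
im=grab('wrist'); c=load('wrist'); u,v,P,col=cloud(c); O=s['orientation']; L=(P-t)@O
f=(L[:,2]>0)&(L[:,2]<45)&(abs(L[:,1])<45)&(L[:,0]>32)&(L[:,0]<115)&(col.sum(1)<150)
(x,y),r=cv2.minEnclosingCircle(L[f][:,:2].astype(np.float32)); A=np.c_[L[f][:,:2],np.ones(f.sum())]
k=np.linalg.lstsq(A,L[f][:,2],rcond=None)[0]; z=k@[x,y,1]
print('frame',f.sum(),x,y,r,'top z tool',z,np.percentile(L[f,2],[3,25,50,75,97]),'slope',k[:2])
C=t+O@[x,y,z]; C[2]-=7; print('lens centre world (frame top-7)',C,'want 510.4 162.3 109.5; delta tool',O.T@(np.array([510.4,162.3,109.5])-C))
E
python3 lp.py; cp wrist.npz wl.npz
```

```text
[ 479.001 -173.586  191.712] [0.987 0.163 0.005] 14.46876774288324 58.731186389923096 [-0.007  0.283 -0.651] [-0.027  0.006  0.003]
frame 4158 69.37881469726562 0.09266204386949539 31.629087448120117 top z tool 15.971733428075863 [14.557 15.356 15.84  16.403 18.332] slope [0.    0.002]
lens centre world (frame top-7) [ 547.559 -162.399  169.118] want 510.4 162.3 109.5; delta tool [  15.974 -326.603   58.648]
```

>>> {"method": "play_rows", "body": {"deltas": [{"grip":0.008,"tx":0.002,"ty":-0.03,"tz":0,"rx":0,"ry":0,"rz":0},{"grip":0.008,"tx":0.004,"ty":-0.08,"tz":0,"rx":0,"ry":0,"rz":0},{"grip":0.008,"tx":0.006,"ty":-0.13,"tz":0,"rx":0,"ry":0,"rz":0},{"grip":0.008,"tx":0.008,"ty":-0.18,"tz":0,"rx":0,"ry":0,"rz":0},{"grip":0.008,"tx":0.01,"ty":-0.23,"tz":0,"rx":0,"ry":0,"rz":0},{"grip":0.008,"tx":0.012,"ty":-0.27,"tz":0,"rx":0,"ry":0,"rz":0},{"grip":0.008,"tx":0.014,"ty":-0.3,"tz":0,"rx":0,"ry":0,"rz":0},{"grip":0.008,"tx":0.016,"ty":-0.32,"tz":0,"rx":0,"ry":0,"rz":0}]}}

```text
t: 19.38
tcp_pos: [439.8, 146.4, 187.2]
orientation: [[0.986, 0.164, -0.003], [0.164, -0.986, -0.001], [-0.003, 0.0, -1.0]]
contact_force: [-0.1, 0.5, -0.4]
opening: 14.0
gripper_force: 58.8
```

>>> {"method": "play_rows", "body": {"deltas": [{"grip":0.008,"tx":0,"ty":-0.005,"tz":0.01,"rx":0,"ry":0,"rz":0},{"grip":0.008,"tx":0,"ty":-0.005,"tz":0.025,"rx":0,"ry":0,"rz":0},{"grip":0.008,"tx":0,"ty":-0.005,"tz":0.04,"rx":0,"ry":0,"rz":0},{"grip":0.008,"tx":0,"ty":-0.005,"tz":0.05,"rx":0,"ry":0,"rz":0},{"grip":0.008,"tx":0,"ty":-0.005,"tz":0.057,"rx":0,"ry":0,"rz":0},{"grip":0.008,"tx":0,"ty":-0.005,"tz":0.057,"rx":0,"ry":0,"rz":0},{"grip":0.008,"tx":0,"ty":-0.005,"tz":0.057,"rx":0,"ry":0,"rz":0}]}}

```text
t: 20.25
tcp_pos: [440.6, 150.3, 132.0]
orientation: [[0.987, 0.163, 0.001], [0.163, -0.987, 0.0], [0.001, -0.0, -1.0]]
contact_force: [0.4, -0.2, -0.6]
opening: 14.3
gripper_force: 58.8
```

```bash
python3 lp.py
python3 - <<'E'
from h import *
a=load('wrist')['im']; grab('scene'); grab('top'); b=load('scene')['im'][130:250,220:400]
cv2.imwrite('pics/w6.png',np.hstack([cv2.resize(a,(400,300)),cv2.resize(b,(400,300),interpolation=cv2.INTER_CUBIC)]))
E
```

```text
[440.584 150.275 131.996] [0.987 0.163 0.001] 14.33680861318362 58.79405379295349 [ 0.398 -0.226 -0.606] [-0.028  0.012  0.014]
frame 4063 69.32141876220703 0.20997722446918488 31.58669662475586 top z tool 15.912971879245319 [14.525 15.339 15.831 16.346 17.983] slope [0.001 0.002]
lens centre world (frame top-7) [509.023 161.368 109.13 ] want 510.4 162.3 109.5; delta tool [ 1.51  -0.696 -0.369]
```

View pics/w6.png

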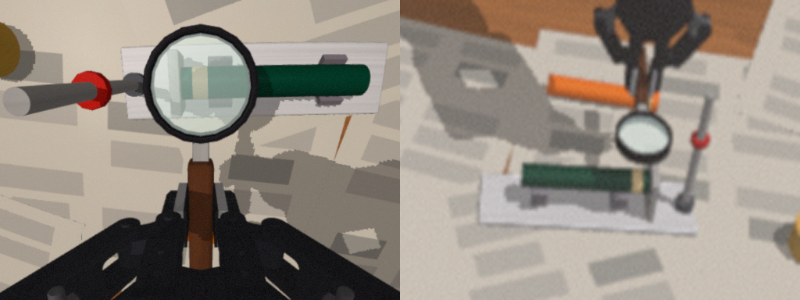

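The wrist view shows the band (201,82) centred in the lens, with the loupe level and clear of everything. I'll make one last small trim to settle, check the collar's depth from here, and hand in.

>>> {"method": "play_rows", "body": {"deltas": [{"grip":0.008,"tx":0.001,"ty":0,"tz":0,"rx":0,"ry":0,"rz":0},{"grip":0.008,"tx":0.001,"ty":0,"tz":0,"rx":0,"ry":0,"rz":0},{"grip":0.008,"tx":0.001,"ty":0,"tz":0,"rx":0,"ry":0,"rz":0},{"grip":0.008,"tx":0.001,"ty":0,"tz":0,"rx":0,"ry":0,"rz":0}]}}

```text
t: 20.9
tcp_pos: [441.2, 150.4, 131.7]
orientation: [[0.987, 0.163, -0.0], [0.163, -0.987, -0.0], [-0.0, 0.0, -1.0]]
contact_force: [-0.1, -1.0, -0.7]
opening: 14.6
gripper_force: 58.8
```

Run:
```python
from h import *
np.set_printoptions(precision=2,suppress=True)
c=load('wrist'); u,v,P,col=cloud(c); m=(col[:,2]>110)&(col[:,1]<70)&(np.hypot(P[:,0]-497.6,P[:,1]-223.1)<25)
z=np.percentile(P[m,2],[3,50,90]); print('collar',m.sum(),z)
s=bot.read_state(); print(s['tcp_pos'],abs(s['qd']).max(),s['gripper_force'])
if m.sum()>50 and 111<z[2]<118 and abs(s['qd']).max()<.02: print(bot.job_done())
```

```text
collar 1042 [113.08 114.35 115.2 ]
[441.23 150.41 131.69] 0.00111179152343464 58.79387855529785
the job is handed in; nothing more can be done
None
```

The job is handed in: the tube is turned and butted against the stop, and the loupe is held level over the band at collar height (by my measurements about 1–2 mm off in plan and in height); the hand-in call returned no verdict.

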